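# Filter bowl onto the drying peg

## Task

The blue air-filter bowl has been rinsed and lies on its side on the sloping draining board. Pick it up, turn it mouth down and lower it over the empty peg of the drying stand until its rim rests on the peg's foot; only then let go, and leave it standing there by itself. Do not disturb the other bowls or anything else on the bench.

Things in the scene. Friction and masses are not known exactly. Their poses are not given: they have to be found in the camera images.
- bowl: Bowl to dry: blue painted metal cup, bare band at the mouth, brass drain cock (12 mm wide, 10 mm long) on its closed end. 54 mm diameter, 88 mm tall without cock, wall 3 mm, bottom 4 mm, 0.1 to 0.2 kg. Origin: centre of the closed end, outside; z along its axis to the mouth. Lies on the board, mouth downhill (towards the robot's right), axis 30 mm above the board's face and dipping 12 degrees
- bowl_mouth (a point): Centre of the bowl's mouth, in the plane of the rim, 88 mm from the bowl's origin along its z axis
- peg_free: The empty peg, green plastic, fixed, upright: round foot (72 mm diameter, 6 mm thick), on it a cross of four ribs (68 mm across, tops 16 mm above the origin) on which a rim rests, and a cone, 34 mm diameter at the foot, 15 mm near its rounded tip, 68 mm above the origin. Origin: centre of the underside, 4 mm above the table; z up. May be any of the three pegs. Bowl has 7 mm of play all round
- peg_seat (a point): On the axis of the empty peg, level with the tops of the four ribs (16 mm above the peg's origin, 20 mm above the table), where the bowl's rim has to rest
- drainer: White plastic draining board, 240 mm long, 258 mm wide, fixed, its face sloping down 12 degrees to a drip gutter. Origin on the table below the middle of the board, where the face is 52 mm high; x runs downhill (level), z up. Ribs 5 mm high run downhill; of two lanes, 55 mm either side of the middle (y), one holds the bowl, the other the filter element
- stand: Drying stand: stainless drip tray, 345 by 125 mm, rim 18 mm high, with three green pegs in a row 110 mm apart along its x axis; fixed. Origin on the table under the middle of the tray
- bowl_amber: Amber glass bowl, 52 mm diameter, 72 mm tall plus a 10 mm drain cock on top. Stands mouth down on its own peg. Origin at the centre of its closed end, z towards the mouth (down). A bystander.
- bowl_grey: Bare aluminium bowl, 55 mm diameter, 96 mm tall plus a 10 mm drain cock on top. Stands mouth down on its own peg. Origin at the centre of its closed end, z towards the mouth (down). A bystander.
- element: Sintered bronze filter element, 32 mm diameter, 60 mm long, black ends, lying on its side in the other lane of the draining board. Origin at the centre of its uphill end, z along it, downhill. A bystander
- cleaner: Orange bottle of hand cleaner with a red cap, 84 mm diameter, 200 mm tall, standing. Origin under its centre. A bystander
- tape: Roll of paper tape, 80 mm diameter, 25 mm high, lying flat. Origin under its centre. A bystander
- brush: Cleaning brush, about 200 mm long, lying flat. A bystander
- wrench: Steel spanner, 190 mm long, lying flat near the robot. A bystander
- screwdriver: Red-handled screwdriver, 200 mm long, lying flat. A bystander
- beaker: White plastic cup, 72 mm diameter, 85 mm tall, standing upright. Origin under its centre. A bystander
Mind the look-alikes: they are no part of the job. What is meant by the bowl is not pink, purple or red, and is the larger of those in its own colour.

How it is judged:
On the way:
1. the bowl is mouth down over the empty peg, its rim down on the peg's foot (within 5 mm), while the fingers still hold it (angle between bowl's own z axis and vertical above 3.02 rad and horizontal distance between bowl_mouth and peg_seat below 0.01 m and horizontal distance between bowl and peg_free below 0.018 m and z of bowl_mouth in the frame of peg_free below 0.021 m and contact force between the fingers and bowl above 0.5 N), for 0.1 s.
At the end, for the whole second after the job is handed in: The bowl stands mouth down over the peg that was empty: its axis within 7 degrees of vertical, the mouth centre within 10 mm and the closed end within 18 mm of the peg's axis, the rim on the peg's foot (within 5 mm), at rest and let go (angle between bowl's own z axis and vertical above 3.02 rad and horizontal distance between bowl_mouth and peg_seat below 0.01 m and horizontal distance between bowl and peg_free below 0.018 m and z of bowl_mouth in the frame of peg_free below 0.021 m and linear speed of bowl below 0.02 m/s and contact force between bowl and peg_free above 0.2 N and contact force between the fingers and bowl below 0.05 N); the robot touches nothing.
It fails at once if one of the other two bowls is shifted by more than 20 mm (distance of any of bowl_amber, bowl_grey from where it was at the start of the episode above 0.02 m).
It fails at once if the filter element is shifted by more than 30 mm (distance of element from where it was at the start of the episode above 0.03 m).
It fails at once if another loose thing on the bench is shifted by more than 40 mm (distance of any of cleaner, tape, brush, wrench, screwdriver, beaker from where it was at the start of the episode above 0.04 m).
It also fails if it takes over 40 s, if anything falls off the work surface, if the arm or the gripper's body presses on something with over 40 N, if the wrist force passes 120 N, or if a joint passes its speed limit or range.

## Robot

A 6-joint arm with a two-finger parallel gripper is mounted at the origin on the work surface. World frame = base frame: x ahead of the robot, y to its left, z up, the work surface at z = 0. Lengths are in m, angles in rad, forces in N, time in s.
With the tool pointing down it reaches from about 0.25 to 0.725 m from the base axis. Payload 4 kg.
Tool frame: the origin (TCP) lies on the centre line of the jaws, within the pads' length; the fingertips stand 19 mm ahead of it and the grasp point (between the pads) is the TCP (bot.nose_length is the distance from the TCP to the fingertips, in m); z points along the fingers, y is the line along which they close (so a half turn about z gives the same grasp; the last joint's range is limited). The gripper opens to 85 mm and grips with 20 to 120 N. Pads are 22 mm wide; open, the fingers measure 114 mm over their backs; the gripper's body (76 mm by 85 mm) begins 54 mm behind the grasp point. The pads swing forward as they close: fully open they stand 13 mm farther back than shut.
Start: joints at [1.338, 0.241, 0.005, 1.335, 0, 1.571], TCP at [0.115, 0.487, 0.25] pointing down, gripper open.
Joint ranges: [-2.72, 2.72], [-1.05, 1.87], [-1.09, 1.28], [-1.99, 2.15], [-1.42, 1.44], [-3.14, 3.14]. Speed limits (rad/s): [2.79, 2.79, 3.14, 3.14, 3.14, 3.14].

## Interface

Orientations are given as a 3x3 rotation matrix whose columns are the frame's x, y, z axes.
In Python, from cell import bot, cams gives the robot as it stands. The module is installed in compiled form; this text tells all that it offers.
- The arm moves only by the shell command python3 -m inch 'ROWS' [FORCE]. ROWS is JSON, a list of rows, each a list of 7 numbers: the finger opening in mm, from 0 to 85.4, then the shift along the tool's x, y, z in mm, then the turn, a rotation vector about the tool's x, y, z in rad. A call has 1 to 10 rows; each row is the pose to reach, as a shift and turn from the pose commanded when the call began, along the tool's axes at that moment; what a row does not reach only later rows make up. A row lasts 1/10 s, in which the tool goes at most 50 mm and 8.59 degrees, less where a joint would pass 70% of its speed; a pose out of reach is approached as far as the arm can. A call with a gripper value outside its range is refused whole. The fingers move at their own pace and stop on an object; FORCE is the grip in N (left out, the last holds). Time passes only in rows, so rows that repeat a pose let the fingers close. It gives the time, the measured TCP pose, the force, the opening and the grip force at its end, in the units of the state.
- bot.get_state(): the state, without advancing time (a new reading comes with each control period).
- cams.get_image(name): name is "scene" or "top" or "wrist"; returns (picture, depth): 420x560x3 uint8, red, green, blue; 420x560 float32, m along the optical axis (not along the pixel's ray), 0 where there is no reading.
- cams.calibration(name): a dict with "mtx" (3x3 intrinsics, pixels), "rvec" (rotation vector, rad) and "tvec" (3), from world to camera coordinates, as OpenCV has them. Camera axes: x right, y down, z forward; pixel columns grow to the right and rows downward; lengths in m; the calibration is good to about 2 mm. A picture is of the moment at which its call begins: read the wrist's pose just before it. calibration takes no time and is no camera call; for the wrist camera it gives the pose at the moment of the call.
- bot.close_job(): hands the job in; it is judged then, once.
The state is a dict: "clock": time; "joints": joint angles; "joint_velocities": joint speeds; "joint_efforts": joint torques, N m; "position": TCP position; "orientation": TCP orientation; "wrist_force": force on the tool from outside, world axes, zero at the start; "wrist_torque": the same for the moment, N m; "opening": opening from 0.0 (shut) to 1.0 (fully open); "finger_force": force on a finger pad.
Only numpy, scipy, OpenCV 4.12 (cv2) and the standard library are available. Lean on these libraries where they do the work, as an engineer would, in place of code of your own. Each camera call takes 0.05 s, during which the arm holds its last target. There are 200 camera calls.

## Working session

There is one attempt and no reset: what is moved stays moved. The work goes in short steps, Python scripts to look and compute and a shell command to move; the robot and the scene stay as the last step left them, time stands still between calls to the robot, and variables do not carry over. Pictures are saved under pics/ and viewed, at most 10 in all, crops included, and the job is handed in when it is done.

```bash
mkdir -p pics; cat > h.py <<'E'
import numpy as np,cv2
from cell import bot,cams
def save(n,f):
    im,d=cams.get_image(n); cv2.imwrite(f'pics/{f}.png',cv2.cvtColor(im,cv2.COLOR_RGB2BGR)); np.save(f'pics/{f}.npy',d)
    c=cams.calibration(n); np.savez(f'pics/{f}_c.npz',**{k:np.array(v) for k,v in c.items()})
    return im,d
def cloud(f):
    d=np.load(f'pics/{f}.npy'); c=np.load(f'pics/{f}_c.npz'); R=cv2.Rodrigues(c['rvec'])[0]
    v,u=np.mgrid[:d.shape[0],:d.shape[1]]; K=c['mtx']
    P=np.stack([(u-K[0,2])/K[0,0]*d,(v-K[1,2])/K[1,1]*d,d],-1)
    return (P-c['tvec'].ravel())@R
E
python3 - <<'E'
from h import *
save('scene','s0');save('top','t0')
a=cv2.imread('pics/s0.png');b=cv2.imread('pics/t0.png')
print(bot.get_state()['clock'])
E
```

```text
0.1
```

View pics/s0.png

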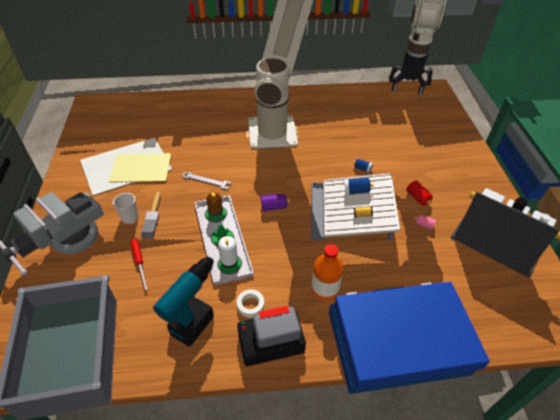

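View pics/t0.png

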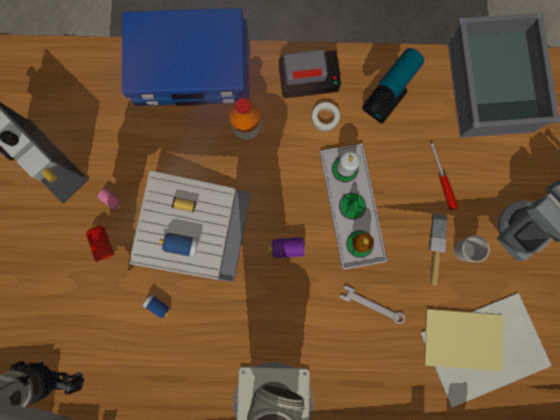

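The scene and top views show the blue bowl on the board at about (179,244) in the top view, with its cock to the left and uphill. The free peg is the middle one at about (352,206). The amber bowl is at (361,243) and the grey one at (347,165).

```bash
python3 - <<'E'
from h import *
np.set_printoptions(precision=4,suppress=True)
P=cloud('t0');im=cv2.cvtColor(cv2.imread('pics/t0.png'),cv2.COLOR_BGR2HSV)
h,s,v=im[...,0].astype(int),im[...,1].astype(int),im[...,2].astype(int)
def reg(x0,x1,y0,y1,m):
    k=np.zeros_like(m);k[y0:y1,x0:x1]=True;return P[k&m&(P[...,2]>.003)&(P[...,2]<.4)]
b=reg(155,200,228,262,(h>100)&(h<125)&(s>130));print('blue',len(b),b.mean(0),b.min(0),b.max(0))
r=cv2.minAreaRect(b[:,:2].astype(np.float32));print(r)
for x in range(156,206,3):print(x,P[244,x],v[244,x])
g=reg(335,370,188,222,(h>50)&(h<85)&(s>120));print('peg',len(g));t=g[g[:,2]>.05];print(len(t),t.mean(0),g[:,2].max()); 
lo=g[(g[:,2]<.03)];print('foot',cv2.minEnclosingCircle(lo[:,:2].astype(np.float32)))
for n,(x,y) in dict(amber=(361,243),grey=(347,165)).items():
    q=P[y-25:y+25,x-25:x+25].reshape(-1,3);q=q[(q[:,2]>.08)&(q[:,2]<.15)];print(n,len(q),q.mean(0),q[:,2].max(),q.min(0),q.max(0))
# tray edge pts
for px in [(322,151),(360,145),(384,262),(343,268)]:print(P[px[1],px[0]])
for px in [(150,174),(236,189),(233,276),(132,263),(205,215),(150,215)]:print('board',P[px[1],px[0]])
print(bot.get_state()['orientation'],cams.calibration('top')['tvec'])
a=cv2.imread('pics/t0.png')[150:290,120:400];cv2.imwrite('pics/c1.png',cv2.resize(a,(800,400),interpolation=cv2.INTER_CUBIC))
E
```

```text
blue 276 [0.4121 0.2661 0.1046] [0.3936 0.23   0.085 ] [0.4441 0.3005 0.1162]
((0.4144980311393738, 0.2651398479938507), (0.06781399995088577, 0.041408564895391464), 73.19330596923828)
156 [0.4194 0.3283 0.0652] 131
159 [0.4195 0.3199 0.0662] 130
162 [0.4202 0.3136 0.0586] 102
165 [0.4172 0.294  0.1095] 113
168 [0.4173 0.2858 0.111 ] 117
171 [0.4176 0.2782 0.1097] 115
174 [0.4176 0.2698 0.1119] 109
177 [0.4182 0.2632 0.1058] 107
180 [0.4187 0.256  0.1024] 104
183 [0.4189 0.2484 0.101 ] 101
186 [0.4192 0.2404 0.101 ] 96
189 [0.4195 0.2328 0.0995] 90
192 [0.4196 0.2246 0.1011] 133
195 [0.4204 0.2182 0.0915] 141
198 [0.4234 0.217  0.0489] 146
201 [0.4238 0.2094 0.0447] 161
204 [0.424  0.2011 0.0455] 159
peg 465
44 [ 0.545  -0.2104  0.0643] 0.07522899186392425
foot ((0.5466666221618652, -0.21060629189014435), 0.03663629665970802)
amber 285 [ 0.4385 -0.2329  0.0903] 0.1043789965851204 [ 0.4139 -0.2597  0.08  ] [ 0.4624 -0.2102  0.1044]
grey 362 [ 0.6506 -0.1885  0.1109] 0.1338991565048453 [ 0.6273 -0.218   0.0802] [ 0.6816 -0.1634  0.1339]
[ 0.7022 -0.1224  0.0179]
[ 0.7222 -0.2315  0.0197]
[ 0.3885 -0.2992  0.0192]
[ 0.3689 -0.1851  0.019 ]
board [0.6108 0.3544 0.0728]
board [0.5873 0.1224 0.0038]
board [0.339  0.1218 0.0011]
board [0.3661 0.3849 0.0832]
board [0.5056 0.2034 0.036 ]
board [0.4969 0.3468 0.0752]
[[-0.973   0.2307 -0.0004]
 [ 0.2307  0.973  -0.0018]
 [ 0.     -0.0019 -1.    ]] [-0.008   0.5294  1.3615]
```

View pics/c1.png

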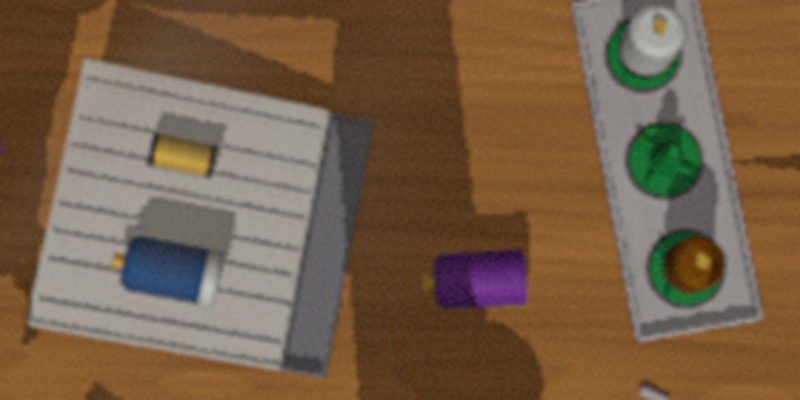

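The crop confirms the bowl lies along the ribs, mouth on the right, with the bare band at about (208,282) in the crop. The middle peg at (664,160) is empty. Next I fit the bowl's cylinder and compute the first move.

```bash
cat >> h.py <<'E'
from scipy.optimize import least_squares
from scipy.spatial.transform import Rotation as Ro
np.set_printoptions(precision=4,suppress=True)
def n(v): return np.array(v)/np.linalg.norm(v)
def pose(yaw,th):  # closing line at yaw; tool tilts from down by th towards robot's right
    y=np.array([np.cos(yaw),np.sin(yaw),0]);d=np.array([y[1],-y[0],0])
    z=np.sin(th)*d-np.cos(th)*np.array([0,0,1]);return np.stack([np.cross(y,z),y,z],1)
def go(R,p):
    s=bot.get_state();R0=np.array(s['orientation'])
    return np.round(R0.T@(np.array(p)-s['position'])*1000,1),np.round(Ro.from_matrix(R0.T@R).as_rotvec(),3)
E
python3 - <<'E'
from h import *
pts=[]
for f,box in (('t0',(155,200,228,262)),('s0',(343,375,172,198))):
    P=cloud(f);im=cv2.cvtColor(cv2.imread(f'pics/{f}.png'),cv2.COLOR_BGR2HSV).astype(int)
    m=(im[...,0]>100)&(im[...,0]<125)&(im[...,1]>130);x0,x1,y0,y1=box
    k=np.zeros_like(m);k[y0:y1,x0:x1]=1;q=P[m&k&(P[...,2]>.05)];print(f,len(q),q.min(0),q.max(0));pts.append(q)
def ax(yaw,dip):return np.array([np.cos(dip)*np.sin(yaw),-np.cos(dip)*np.cos(yaw),-np.sin(dip)])
def fit(q):
    def res(p):
        a=ax(p[2],np.radians(12));c=np.array([p[0],.26,p[1]]);w=q-c;w=w-np.outer(w@a,a);return np.linalg.norm(w,axis=1)-.027
    return least_squares(res,[.415,.085,-.1],loss='soft_l1',f_scale=.003)
for q in pts+[np.vstack(pts)]:
    r=fit(q);a=ax(r.x[2],np.radians(12));s=(q-[r.x[0],.26,r.x[1]])@a
    print(r.x,np.sqrt(np.mean(r.fun**2)),'s range',np.percentile(s,[1,5,95,99]))
# board plane
P=cloud('t0');q=P[190:270,150:225].reshape(-1,3)
A=lambda q:np.c_[q[:,:2],np.ones(len(q))]
q=q[(q[:,2]<.1)&(q[:,2]>.02)]
for i in range(8):
    c=np.linalg.lstsq(A(q),q[:,2],rcond=None)[0];e=q[:,2]-A(q)@c;q=q[abs(e)<.008]
print('plane',c,'dip',np.degrees(np.arctan(np.hypot(*c[:2]))),'yaw',np.arctan2(-c[0],c[1]),'z at bowl',c@[.415,.26,1])
E
```

```text
t0 280 [ 0.3337 -0.0013  0.085 ] [0.4441 0.3005 1.4222]
s0 270 [0.4074 0.2254 0.0678] [0.4549 0.2929 0.1161]
[ 0.4188  0.0791 -0.1588] 0.16063875241828127 s range [-0.042  -0.0397  0.0216  0.0242]
[ 0.4204  0.0808 -0.1272] 0.003068193658683577 s range [-0.038  -0.0346  0.0244  0.0272]
[ 0.4205  0.0801 -0.1359] 0.11456472547097882 s range [-0.0409 -0.038   0.023   0.0265]
plane [ 0.0248  0.211  -0.0136] dip 11.99692921594302 yaw -0.11719832769723712 z at bowl 0.051608086990955634
```

```bash
python3 - <<'E'
from h import *
R=pose(-.12,.40);g=np.array([.421,.268,.0855])
print(go(R,g-R[:,2]*.1),R)
E
```

```text
(array([-343.4, -102.8,   72.1]), array([ 0.29 , -0.325,  1.437])) [[ 0.1103  0.9928 -0.0466]
 [ 0.9144 -0.1197 -0.3866]
 [-0.3894  0.     -0.9211]]
```

```bash
python3 -m inch '[[85,-343,-103,72,0.29,-0.325,1.437],[85,-343,-103,72,0.29,-0.325,1.437],[85,-343,-103,72,0.29,-0.325,1.437],[85,-343,-103,72,0.29,-0.325,1.437],[85,-343,-103,72,0.29,-0.325,1.437],[85,-343,-103,72,0.29,-0.325,1.437],[85,-343,-103,72,0.29,-0.325,1.437],[85,-343,-103,72,0.29,-0.325,1.437],[85,-343,-103,72,0.29,-0.325,1.437],[85,-343,-103,72,0.29,-0.325,1.437]]' 50; python3 - <<'E'
from h import *
R=pose(-.12,.40);g=np.array([.421,.268,.0855])
print(go(R,g-R[:,2]*.1),bot.get_state()['joints'])
save('wrist','w0')
E
```

```text
clock: 1.1
position: [0.4257, 0.3062, 0.1774]
orientation: [[0.116, 0.992, -0.049], [0.913, -0.126, -0.387], [-0.39, 0.0, -0.921]]
wrist_force: [-0.1, 0.6, -0.5]
opening: 0.996
finger_force: 0.0
(array([ 0.3, -0.1, -0.3]), array([-0.002,  0.001, -0.006])) [ 0.7582  0.5666  0.2315  1.5523 -0.2499  2.4951]
```

View pics/w0.png

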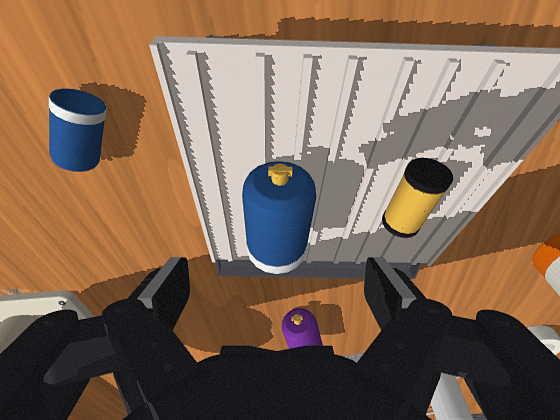

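The wrist view shows the bowl centred between the open fingers, from its cock at (280,172) to its mouth at (278,268). The element is off to the right at (418,197). I refit the bowl from this close depth image.

```bash
python3 - <<'E'
from h import *
P=cloud('w0');im=cv2.cvtColor(cv2.imread('pics/w0.png'),cv2.COLOR_BGR2HSV).astype(int)
m=(im[...,0]>100)&(im[...,0]<125)&(im[...,1]>130);k=np.zeros_like(m);k[160:275,235:322]=1
q=P[m&k&(P[...,2]>.05)&(P[...,2]<.13)];print(len(q),q.min(0),q.max(0))
def ax(yaw,dip):return np.array([np.cos(dip)*np.sin(yaw),-np.cos(dip)*np.cos(yaw),-np.sin(dip)])
D=np.radians(12)
def res(p,q):
    a=ax(p[2],D);c=np.array([p[0],.26,p[1]]);w=q-c;w=w-np.outer(w@a,a);return np.linalg.norm(w,axis=1)-.027
x=[.42,.081,-.12]
for i in range(3):
    a=ax(x[2],D);s=(q-[x[0],.26,x[1]])@a;lo=np.percentile(s,.5)
    qq=q[s>lo+.006];r=least_squares(res,x,args=(qq,),loss='soft_l1',f_scale=.002);x=r.x
print(x,np.sqrt(np.mean(r.fun**2)),np.percentile(s,[.2,1,3,97,99]))
e=q[s<lo+.004];print('end',e.mean(0))
rim=P[255:275,260:298].reshape(-1,3);v=im[255:275,260:298].reshape(-1,3);rim=rim[(v[:,1]<60)&(v[:,2]>150)];s=(rim-[x[0],.26,x[1]])@a;print('rim',np.percentile(s,[5,50,95]))
g=np.array([x[0],.26,x[1]])+a*(-.008)+[0,0,.003];print(g)
print(go(pose(x[2],.40),g))
E
```

```text
5768 [0.3913 0.2263 0.0669] [0.4517 0.3102 0.1136]
[ 0.4206  0.0787 -0.1569] 0.0006362915664525427 [-0.0479 -0.0477 -0.0474  0.0213  0.0247]
end [0.4272 0.3034 0.0948]
rim [0.028  0.033  0.0387]
[0.4219 0.2677 0.0834]
(array([  0.4,   1.1, 101.2]), array([0.011, 0.002, 0.026]))
```

```bash
python3 - <<'E'
from h import *
print(go(pose(-.155,.40),[.423,.275,.085]))
E
```

```text
(array([ 6.5,  1.3, 96.8]), array([0.01 , 0.002, 0.024]))
```

```bash
python3 -m inch '[[85,6.5,1.3,30,0.01,0.002,0.024],[85,6.5,1.3,60,0.01,0.002,0.024],[85,6.5,1.3,80,0.01,0.002,0.024],[85,6.5,1.3,97,0.01,0.002,0.024],[85,6.5,1.3,97,0.01,0.002,0.024]]' 50; python3 -m inch '[[40,0,0,0,0,0,0],[40,0,0,0,0,0,0],[40,0,0,0,0,0,0],[40,0,0,0,0,0,0],[40,0,0,0,0,0,0],[40,0,0,0,0,0,0],[40,0,0,0,0,0,0],[40,0,0,0,0,0,0]]' 50; python3 - <<'E'
from h import *
save('wrist','w1')
E
```

```text
clock: 1.65
position: [0.4211, 0.2737, 0.0842]
orientation: [[0.129, 0.99, -0.06], [0.912, -0.142, -0.385], [-0.389, -0.005, -0.921]]
wrist_force: [-1.4, 0.1, 0.5]
opening: 0.991
finger_force: 0.0
clock: 2.45
position: [0.4232, 0.2767, 0.0877]
orientation: [[0.132, 0.99, -0.054], [0.914, -0.143, -0.38], [-0.384, 0.001, -0.923]]
wrist_force: [-2.1, 1.5, 6.4]
opening: 0.627
finger_force: 52.4
```

View pics/w1.png

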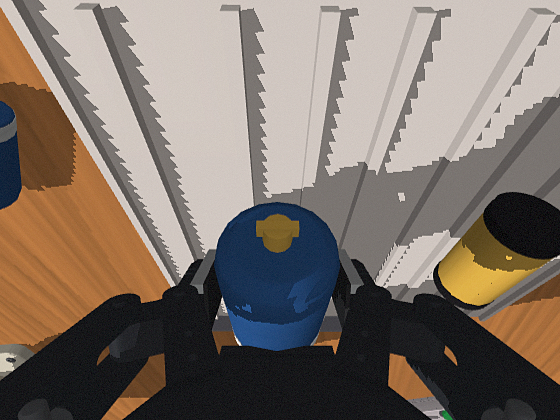

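The bowl is held by both pads, with the closed end at (277,235). A light 6 N contact shows the tips brush the board, so I lift straight up.

```bash
python3 -m inch '[[40,-8,0,-18,0,0,0],[40,-19,0,-46,0,0,0],[40,-35,0,-83,0,0,0],[40,-50,0,-120,0,0,0],[40,-65,0,-157,0,0,0],[40,-73,0,-175,0,0,0],[40,-73,0,-175,0,0,0],[40,-73,0,-175,0,0,0]]'; cat >> h.py <<'E'
def bowlfit(f,box):
    """bowl held in the hand: closed end and axis in tool frame, from wrist picture f"""
    s=bot.get_state();R=np.array(s['orientation']);P=(cloud(f)-s['position'])@R
    im=cv2.cvtColor(cv2.imread(f'pics/{f}.png'),cv2.COLOR_BGR2HSV).astype(int)
    m=(im[...,0]>100)&(im[...,0]<125)&(im[...,1]>110)&(np.linalg.norm(P,axis=-1)<.1);k=np.zeros_like(m);k[box[2]:box[3],box[0]:box[1]]=1
    q=P[m&k]
    def ax(p): return n([-1,p[2],p[3]])
    def sd(p,q):  # closed cylinder: c0 closed end
        c=np.array([p[4],p[0],p[1]]);a=ax(p);w=q-c;t=w@a;rr=np.linalg.norm(w-np.outer(t,a),axis=1)-.027
        return np.where(-t>rr,-t,rr)
    r=least_squares(sd,[0,0,0,.55,.027],args=(q,),loss='soft_l1',f_scale=.001,x_scale=[.01,.01,.1,.1,.01])
    p=r.x;return np.array([p[4],p[0],p[1]]),ax(p),np.median(abs(r.fun)),len(q)
E
python3 - <<'E'
from h import *
save('wrist','w2');c,a,e,k=bowlfit('w2',(205,350,190,345))
s=bot.get_state();R=np.array(s['orientation'])
print(c,a,e,k,'tilt to tool x deg',np.degrees(np.arctan2(a[2],-a[0])),'world a',R@a)
E
```

```text
clock: 3.3
position: [0.423, 0.276, 0.2753]
orientation: [[0.133, 0.99, -0.055], [0.913, -0.144, -0.381], [-0.385, 0.0, -0.923]]
wrist_force: [-0.4, -0.0, -2.1]
opening: 0.625
finger_force: 53.2
[ 0.0258  0.0003 -0.0108] [-0.8358 -0.0077  0.549 ] 0.000656921783236297 13155 tilt to tool x deg 33.29917643661567 world a [-0.1492 -0.9718 -0.1828]
```

```bash
cat >> h.py <<'E'
C=np.array([.0258,.0003,-.0108]);A=n([-.8358,-.0077,.549]);M=C+.088*A
peg=np.array([.5455,-.2102,.020])
def target(yaw,h):
    al=np.arctan2(A[2],-A[0]);R=pose(yaw,-(np.pi/2-al));R=Ro.align_vectors([[0,0,-1.]],[R@A])[0].as_matrix()@R
    return R,peg+[0,0,h]-R@M
E
python3 - <<'E'
from h import *
R,p=target(.1,.15);print(R,p,R@A,go(R,p))
E
```

```text
[[-0.0612  0.995  -0.0792]
 [ 0.5456  0.0998  0.8321]
 [ 0.8358  0.0077 -0.549 ]] [ 0.5459 -0.2153  0.2305] [-0.  0. -1.] (array([-414.7,  192.7,  221.4]), array([ 0.068,  1.38 , -0.256]))
```

```bash
python3 -m inch '[[40,-104,48,55,0.017,0.345,-0.064],[40,-207,96,111,0.034,0.69,-0.128],[40,-311,144,166,0.051,1.035,-0.192],[40,-415,193,221,0.068,1.38,-0.256],[40,-415,193,221,0.068,1.38,-0.256],[40,-415,193,221,0.068,1.38,-0.256],[40,-415,193,221,0.068,1.38,-0.256],[40,-415,193,221,0.068,1.38,-0.256],[40,-415,193,221,0.068,1.38,-0.256],[40,-415,193,221,0.068,1.38,-0.256]]'; python3 - <<'E'
from h import *
R,p=target(.1,.15);print(go(R,p),bot.get_state()['joints'])
E
```

```text
clock: 4.35
position: [0.539, -0.2029, 0.2221]
orientation: [[-0.058, 0.996, -0.07], [0.546, 0.091, 0.833], [0.836, 0.01, -0.549]]
wrist_force: [-50.7, 39.6, 70.8]
opening: 0.623
finger_force: 53.6
(array([ -0.2,   5.9, -15.4]), array([ 0.009,  0.   , -0.003])) [-0.6668  0.949   0.7244  2.1503  0.6576  0.5196]
```

Wrist force is high and joint 4 sits at its limit. I check with a picture before moving on.

```bash
python3 - <<'E'
from h import *
save('scene','s1');s=bot.get_state();print(s['wrist_force'],s['position'],s['joints'],s['clock'])
cv2.imwrite('pics/s1c.png',cv2.resize(cv2.imread('pics/s1.png')[20:320,120:420],(600,600),interpolation=cv2.INTER_CUBIC))
E
```

```text
[-12.1749   3.0192 -11.5235] [ 0.5407 -0.2105  0.2089] [-0.6747  0.9716  0.7356  2.1412  0.6553  0.518 ] 4.4
```

View pics/s1c.png

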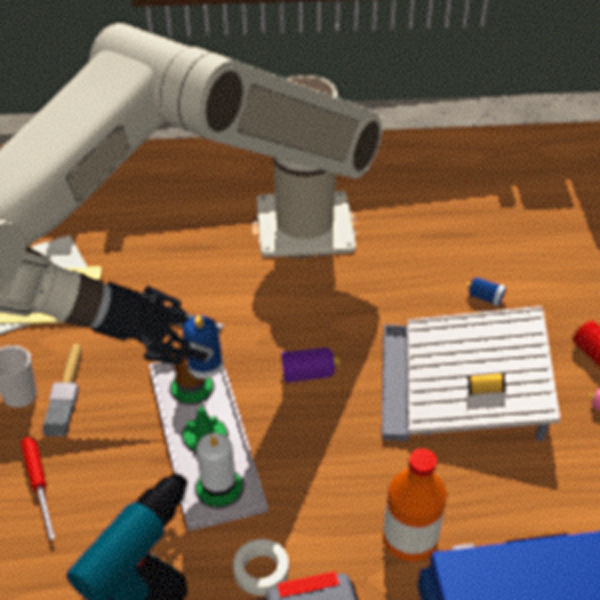

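The bowl hangs mouth down above the stand, clear of everything, so that force was from braking and I will move more gently. Joint 4 is at its limit, so I turn the hand about the vertical to relieve it.

```bash
python3 - <<'E'
from h import *
R,p=target(-.25,.15);print(R,p,go(R,p))
E
```

```text
[[ 0.1296  0.9689  0.2109]
 [ 0.5335 -0.2474  0.8088]
 [ 0.8358  0.0077 -0.549 ]] [ 0.5441 -0.2152  0.2305] (array([ 15.3,   3.3, -16. ]), array([-0.28 , -0.003,  0.185]))
```

```bash
python3 -m inch '[[40,4,1,-4,-0.056,-0.001,0.037],[40,8,2,-8,-0.112,-0.001,0.074],[40,12,3,-12,-0.168,-0.002,0.111],[40,15,3,-16,-0.224,-0.003,0.148],[40,15,3,-16,-0.28,-0.003,0.185],[40,15,3,-16,-0.28,-0.003,0.185],[40,15,3,-16,-0.28,-0.003,0.185]]'; python3 - <<'E'
from h import *
save('wrist','w3')
R,p=target(-.25,.15);s=bot.get_state();print(go(R,p),s['joints'],s['wrist_force'])
c,a,e,k=bowlfit('w3',(205,350,190,345));R0=np.array(s['orientation']);print(c,a,e,k,R0@a)
E
```

```text
clock: 5.1
position: [0.5423, -0.2036, 0.2482]
orientation: [[0.122, 0.971, 0.205], [0.539, -0.238, 0.808], [0.833, 0.012, -0.552]]
wrist_force: [-0.3, 0.1, -1.6]
opening: 0.62
finger_force: 54.1
(array([-20.8,   3.9,   0.8]), array([-0.005,  0.004,  0.009])) [-0.73    0.7436  0.4245  1.8612  0.8313  0.7989] [ 0.2787 -0.5768 -1.9791]
[ 0.0252  0.0001 -0.0107] [-0.8324  0.0001  0.5542] 0.0006553554998061481 13084 [ 0.0125 -0.0011 -0.9999]
```

View pics/w3.png

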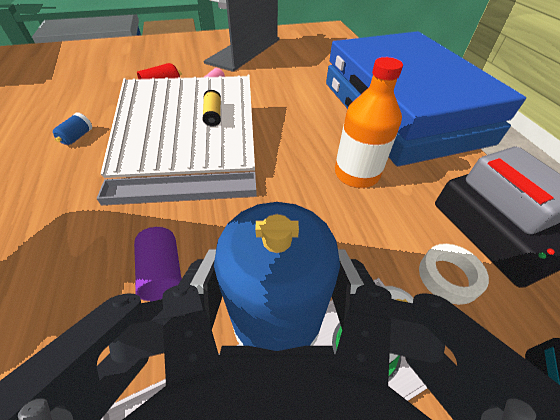

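The wrist view shows the bowl mouth down and still firmly held, closed end at (277,235), clear of the neighbours. I cross-check the peg with the first scene image and compute the approach.

```bash
python3 - <<'E'
from h import *
for f in('s0','s1','t0'):
    P=cloud(f);im=cv2.cvtColor(cv2.imread(f'pics/{f}.png'),cv2.COLOR_BGR2HSV).astype(int)
    m=(im[...,0]>45)&(im[...,0]<88)&(im[...,1]>110)&(np.linalg.norm(P[...,:2]-peg[:2],axis=-1)<.05)&(P[...,2]>.003)
    g=P[m];lo=g[g[:,2]<.024];hi=g[(g[:,2]>.05)];print(f,len(g),cv2.minEnclosingCircle(lo[:,:2].astype(np.float32)),(lo[:,:2].min(0)+lo[:,:2].max(0))/2,len(hi),hi.mean(0))
R,p=target(-.25,.075);print(go(R,p))
R,p=target(-.25,.0);print(go(R,p))
E
```

```text
s0 187 ((0.5503766536712646, -0.21599887311458588), 0.036334387958049774) [ 0.5515 -0.2135] 33 [ 0.5557 -0.214   0.0606]
s1 199 ((0.5488713979721069, -0.2148960828781128), 0.03538542985916138) [ 0.5486 -0.2135] 33 [ 0.5558 -0.214   0.0603]
t0 469 ((0.5466666221618652, -0.21060629189014435), 0.03663629665970802) [ 0.5456 -0.2112] 44 [ 0.545  -0.2104  0.0643]
(array([-83.3,   3. ,  42.2]), array([-0.005,  0.004,  0.009]))
(array([-145.9,    2.1,   83.7]), array([-0.005,  0.004,  0.009]))
```

```bash
sed -i 's/^peg=.*/peg=np.array([.5465,-.2115,.020])/' h.py; python3 -m inch '[[40,-14,1,7,-0.005,0.004,0.009],[40,-28,2,14,-0.005,0.004,0.009],[40,-42,3,21,-0.005,0.004,0.009],[40,-56,3,28,-0.005,0.004,0.009],[40,-70,3,35,-0.005,0.004,0.009],[40,-82,3,42,-0.005,0.004,0.009],[40,-82,3,42,-0.005,0.004,0.009],[40,-82,3,42,-0.005,0.004,0.009]]'; python3 - <<'E'
from h import *
R,p=target(-.25,.075);s=bot.get_state();print(go(R,p),s['joints'],s['wrist_force'])
R0=np.array(s['orientation']);c0=s['position']+R0@C;print('bowl by kin: closed',c0,'mouth',s['position']+R0@M)
save('top','t2');save('scene','s2')
for f in('t2','s2'):
    P=cloud(f);im=cv2.cvtColor(cv2.imread(f'pics/{f}.png'),cv2.COLOR_BGR2HSV).astype(int)
    m=(im[...,0]>98)&(im[...,0]<125)&(im[...,1]>110)&(np.linalg.norm(P[...,:2]-c0[:2],axis=-1)<.06)&(P[...,2]>.07)&(P[...,2]<.25)
    g=P[m];
    if len(g)>9:
        r=least_squares(lambda x:np.where(g[:,2]>c0[2]-.004,0,np.linalg.norm(g[:,:2]-x,axis=1)-.027),c0[:2],loss='soft_l1',f_scale=.002);h=g[g[:,2]>c0[2]-.005];print(f,len(g),'side fit',r.x,'top',len(h),(h.min(0)+h.max(0))/2,h.mean(0))
cv2.imwrite('pics/t2c.png',np.hstack([cv2.resize(cv2.imread('pics/t2.png')[130:290,280:440],(400,400),interpolation=cv2.INTER_CUBIC),cv2.resize(cv2.imread('pics/s2.png')[170:300,160:290],(400,400),interpolation=cv2.INTER_CUBIC)]))
E
```

```text
clock: 5.95
position: [0.5447, -0.215, 0.1577]
orientation: [[0.13, 0.968, 0.213], [0.534, -0.249, 0.808], [0.836, 0.009, -0.549]]
wrist_force: [-0.2, -0.2, -1.3]
opening: 0.621
finger_force: 54.1
(array([-2.6,  0.8,  0.1]), array([0.002, 0.   , 0.   ])) [-0.7432  0.836   0.3527  1.7053  0.8316  0.7944] [-0.2493 -0.1769 -1.2577]
bowl by kin: closed [ 0.546  -0.21    0.1852] mouth [ 0.5461 -0.21    0.0972]
t2 308 side fit [ 0.5446 -0.2129] top 220 [ 0.5427 -0.2211  0.1892] [ 0.5429 -0.2107  0.1847]
s2 272 side fit [ 0.5454 -0.2133] top 117 [ 0.5488 -0.2129  0.1861] [ 0.5539 -0.2129  0.1849]
```

View pics/t2c.png

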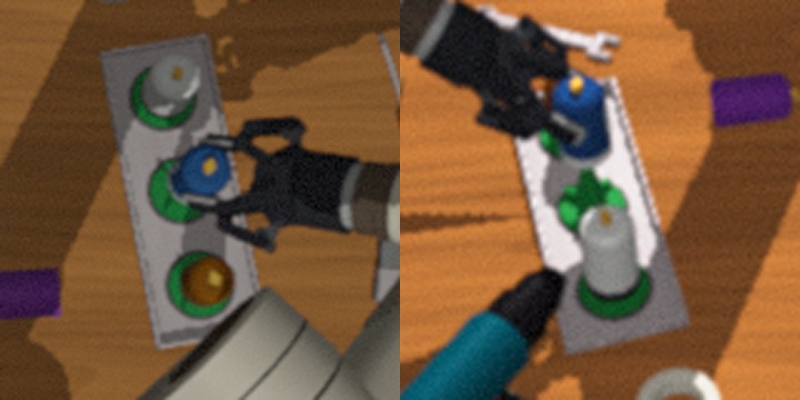

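The bowl is over the middle peg, at (205,167) in the top half-crop and (580,115) in the scene half-crop, with clear gaps to the grey and amber bowls. I lower it gently.

```bash
sed -i 's/^peg=.*/peg=np.array([.5475,-.2095,.020])/' h.py; python3 - <<'E'
from h import *
R,p=target(-.25,.04);print(go(R,p));R,p=target(-.25,.008);print(go(R,p))
E
```

```text
(array([-31.4,   0.5,  21.9]), array([0.003, 0.001, 0.002]))
(array([-58.1,   0.1,  39.5]), array([0.003, 0.001, 0.002]))
```

```bash
python3 -m inch '[[40,-8,1,6,0.003,0.001,0.002],[40,-16,1,11,0.003,0.001,0.002],[40,-24,1,17,0.003,0.001,0.002],[40,-31,0.5,22,0.003,0.001,0.002],[40,-31,0.5,22,0.003,0.001,0.002]]';python3 -m inch '[[40,-7,0,5,0,0,0],[40,-14,0,9,0,0,0],[40,-21,0,13,0,0,0],[40,-27,-0.4,17.5,0,0,0],[40,-27,-0.4,17.5,0,0,0],[40,-27,-0.4,17.5,0,0,0]]'; python3 - <<'E'
from h import *
s=bot.get_state();R0=np.array(s['orientation']);print('mouth',s['position']+R0@M,R0@A,s['wrist_force'],s['joints'])
R,p=target(-.25,0);print(go(R,p))
E
```

```text
clock: 6.55
position: [0.5451, -0.2133, 0.118]
orientation: [[0.133, 0.969, 0.208], [0.531, -0.247, 0.81], [0.837, 0.003, -0.548]]
wrist_force: [0.0, -0.1, -1.8]
opening: 0.627
finger_force: 54.1
clock: 7.15
position: [0.5455, -0.214, 0.0876]
orientation: [[0.131, 0.969, 0.21], [0.533, -0.247, 0.809], [0.836, 0.006, -0.549]]
wrist_force: [-0.6, 0.6, -0.7]
opening: 0.624
finger_force: 54.1
mouth [ 0.5468 -0.209   0.0271] [-0.0018  0.001  -1.    ] [-0.5894  0.5795 -0.671 ] [-0.7407  0.9139  0.3096  1.5862  0.8314  0.7962]
(array([-6.1,  0.7,  3.6]), array([-0.001, -0.001, -0.002]))
```

```bash
python3 -m inch '[[40,-1.7,0,1.1,0,0,0],[40,-3.3,0,2.2,0,0,0],[40,-4.6,0,3,0,0,0],[40,-5.4,0,3.6,0,0,0],[40,-5.4,0,3.6,0,0,0]]'; python3 -m inch '[[40,-0.8,0,0.5,0,0,0],[40,-0.8,0,0.5,0,0,0]]'
```

```text
clock: 7.65
position: [0.5456, -0.214, 0.0812]
orientation: [[0.131, 0.969, 0.21], [0.533, -0.247, 0.809], [0.836, 0.006, -0.549]]
wrist_force: [-0.1, 0.5, -1.6]
opening: 0.623
finger_force: 54.1
clock: 7.85
position: [0.5458, -0.214, 0.0806]
orientation: [[0.131, 0.969, 0.21], [0.533, -0.248, 0.809], [0.836, 0.006, -0.549]]
wrist_force: [0.5, 0.5, -0.0]
opening: 0.629
finger_force: 54.2
```

```bash
python3 -m inch '[[40,-0.8,0,0.6,0,0,0],[40,-0.8,0,0.6,0,0,0]]'; python3 -m inch '[[40,-0.8,0,0.6,0,0,0],[40,-0.8,0,0.6,0,0,0]]'
```

```text
clock: 8.05
position: [0.5459, -0.2138, 0.0803]
orientation: [[0.131, 0.969, 0.211], [0.532, -0.248, 0.809], [0.836, 0.006, -0.548]]
wrist_force: [-0.8, 0.5, 5.1]
opening: 0.62
finger_force: 54.3
clock: 8.25
position: [0.546, -0.2136, 0.0801]
orientation: [[0.131, 0.969, 0.211], [0.532, -0.249, 0.81], [0.837, 0.006, -0.547]]
wrist_force: [-1.2, 2.0, 7.9]
opening: 0.622
finger_force: 54.3
```

The rim rests on the ribs: mouth at z ≈ 0.020 m with about 8 N upward. I hold briefly, then release.

```bash
python3 -m inch '[[40,0,0,0,0,0,0],[40,0,0,0,0,0,0],[40,0,0,0,0,0,0]]'; python3 -m inch '[[58,0,0,0,0,0,0],[64,0,0,0,0,0,0],[75,0,0,0,0,0,0],[85,0,0,0,0,0,0],[85,0,0,0,0,0,0],[85,0,0,0,0,0,0],[85,0,0,0,0,0,0]]'; python3 - <<'E'
from h import *
save('wrist','w5');s=bot.get_state();R0=np.array(s['orientation']);c,a,e,k=bowlfit('w5',(180,380,150,400));c0=s['position']+R0@c;print(e,k,'closed',c0,'axis',R0@a,'mouth',c0+.088*R0@a)
E
```

```text
clock: 8.55
position: [0.546, -0.2136, 0.0801]
orientation: [[0.131, 0.969, 0.211], [0.532, -0.248, 0.81], [0.837, 0.006, -0.548]]
wrist_force: [-1.1, 2.0, 8.3]
opening: 0.624
finger_force: 54.3
clock: 9.25
position: [0.5457, -0.214, 0.0782]
orientation: [[0.131, 0.969, 0.21], [0.533, -0.247, 0.809], [0.836, 0.006, -0.549]]
wrist_force: [-0.2, 0.1, 0.9]
opening: 0.997
finger_force: 0.0
0.00060425799181175 13781 closed [ 0.548  -0.207   0.1069] axis [-0.0049 -0.0205 -0.9998] mouth [ 0.5475 -0.2088  0.019 ]
```

View pics/w5.png

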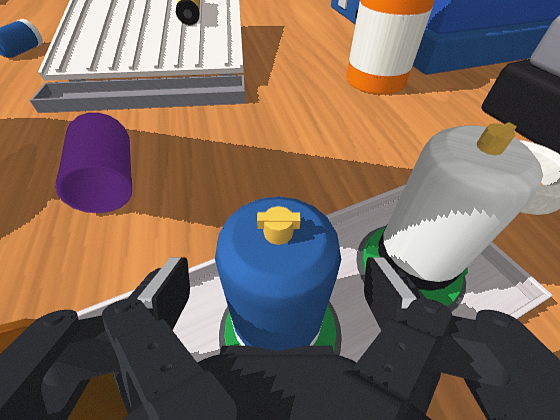

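The bowl stands upright on the peg's foot, closed end at (278,240), with both fingers open and clear of it. I retract along the tool axis.

```bash
python3 -m inch '[[85,0,0,-10,0,0,0],[85,0,0,-25,0,0,0],[85,0,0,-45,0,0,0],[85,0,0,-65,0,0,0],[85,0,0,-85,0,0,0],[85,0,0,-100,0,0,0],[85,0,0,-100,0,0,0],[85,0,0,-100,0,0,0],[85,0,0,-100,0,0,0],[85,0,0,-100,0,0,0]]'; python3 - <<'E'
from h import *
save('wrist','w6');s=bot.get_state();R0=np.array(s['orientation']);P=cloud('w6')
im=cv2.cvtColor(cv2.imread('pics/w6.png'),cv2.COLOR_BGR2HSV).astype(int)
m=(im[...,0]>100)&(im[...,0]<125)&(im[...,1]>110)&(np.linalg.norm(P[...,:2]-[.547,-.21],axis=-1)<.05)&(P[...,2]>.025)
g=P[m];g=g[g[:,2]<.1];r=least_squares(lambda x:np.linalg.norm(g[:,:2]-x[:2]-np.outer(g[:,2]-.02,x[2:]),axis=1)-.027,[.547,-.21,0,0],loss='soft_l1',f_scale=.001);print(len(g),r.x,P[m][:,2].max())
k=(im[...,0]>45)&(im[...,0]<88)&(im[...,1]>110)&(np.linalg.norm(P[...,:2]-[.547,-.21],axis=-1)<.045)&(P[...,2]<.025)
q=P[k];print('foot',len(q),q.min(0),q.max(0))
top=q[(q[:,2]>.006)&(q[:,2]<.0145)];print(cv2.minEnclosingCircle(top[:,:2].astype(np.float32)))
E
```

```text
clock: 10.3
position: [0.5247, -0.2939, 0.1328]
orientation: [[0.131, 0.969, 0.209], [0.533, -0.246, 0.81], [0.836, 0.005, -0.548]]
wrist_force: [-0.2, -0.2, -0.3]
opening: 0.998
finger_force: 0.0
3120 [ 0.5476 -0.2084  0.0019  0.0058] 0.10915919275697579
foot 1690 [ 0.5134 -0.2477  0.0032] [ 0.5865 -0.1884  0.0214]
((0.5489251613616943, -0.21231363713741302), 0.03583122417330742)
```

View pics/w6.png

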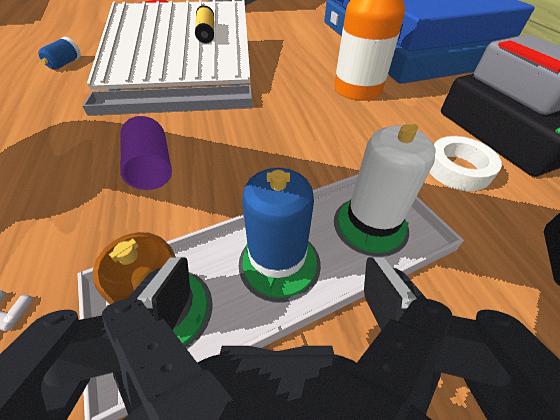

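The bowl (278,220) stands upright on the middle peg, about 4 mm off centre. The grey and amber bowls are still in place, and the hand touches nothing.

```bash
python3 -c "
from cell import bot
print(bot.close_job())"
```

```text
the job is handed in; nothing more can be done
None
```

The blue bowl is standing mouth down on the middle peg, let go and about 4 mm off the peg's axis; the other bowls were not touched, and the job is handed in (no verdict was returned).

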